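# Stow the spoon lure in the latched fly box

## Robot

A 7-joint arm with a two-finger parallel gripper is mounted at the origin on the work surface. World frame = base frame: x ahead of the robot, y to its left, z up, the work surface at z = 0. Lengths are in m, angles in rad, forces in N, time in s.
With the tool pointing down it reaches from about 0.4 to 0.85 m from the base axis. Payload 10.4 kg.
Tool frame: the origin (TCP) lies on the mounting face of the last link; the fingertips stand r.tips_ahead ahead of it and the grasp point (between the pads) lies 164 mm ahead of it (r.tips_ahead is the distance from the TCP to the fingertips, in m); z points along the fingers, y is the line along which they close (so a half turn about z gives the same grasp; the last joint's range is limited). The gripper opens to 87 mm and grips with 3 to 60 N. Pads are 19 mm wide; open, the fingers measure 117 mm over their backs; the gripper's body (75 mm by 190 mm) begins 51 mm behind the grasp point.
Start: joints at [-1.361, 0.332, -0.065, 1.46, 0.022, 1.35, -0.088], TCP at [0.144, 0.608, 0.405] pointing down, gripper open.
Joint ranges: [-2.6, 2.6], [-0.5, 2.12], [-1.47, 1.34], [0.16, 2.42], [-1.27, 4.41], [0.06, 2.06], [-2.6, 2.6]. Speed limits (rad/s): [2.22, 2.22, 2.79, 2.79, 3.14, 3.14, 3.14].

## Interface

Orientations are given as a unit quaternion [x, y, z, w].
In Python, from bench import telemetry, imaging, job, r gives the robot as it stands.
- The arm moves only by the tool move_arm, never from a script. Its argument "steps" is a list of rows, each an object of numbers: "dx", "dy", "dz": the shift along the tool's x, y, z in cm; "spin": the turn about the tool's z in rad. In form: [{"dx": .., "dy": .., "dz": .., "spin": ..}, ...]. A call has 1 to 12 rows; each row shifts and turns the commanded pose from where the row before left it, along the tool's axes as they then stand; what a row does not reach is not made up. A row lasts 1/10 s, in which the tool goes at most 50 mm and 8.59 degrees, less where a joint would pass 70% of its speed; a pose out of reach is approached as far as the arm can. A call with a gripper value outside its range is refused whole. "claw" is the finger opening in cm, from 0 to 8.7, set as the call begins (left out, the last holds). The fingers move at their own pace and stop on an object; "squeeze" is the grip in N (left out, the last holds). Time passes only in rows, so rows that do not move let the fingers close. It gives the time, the measured TCP pose, the force, the opening and the grip force at its end, in the units of the state.
- telemetry.read_state(): the state, without advancing time (a new reading comes with each control period).
- imaging.camera(name): name is "scene" or "top" or "wrist"; returns a dict with "img" (384x512x3 uint8, red, green, blue), "camera_matrix" (3x3 intrinsics, pixels), "R" (3x3) and "t" (3): a world point X has camera coordinates R X + t. Camera axes: x right, y down, z forward; pixel columns grow to the right and rows downward; lengths in m; the calibration is good to about 2 mm. A picture is of the moment at which its call begins. There is no depth.
- job.close_job(): hands the job in; it is judged then, once.
The state is a dict: "time": time; "joint_positions": joint angles; "joint_vel": joint speeds; "joint_torque": joint torques, N m; "ee_pos": TCP position; "eef_rot": TCP orientation; "ft_force": force on the tool from outside, world axes, zero at the start; "torque": the same for the moment, N m; "width": finger opening in m; "grip_force": force on a finger pad.
Only numpy, scipy, OpenCV 4.12 (cv2) and the standard library are available. Lean on these libraries where they do the work, as an engineer would, in place of code of your own. Each camera call takes 0.05 s, during which the arm holds its last target. There are 200 camera calls.

## Task

Press the thumb latch button on the front of the aluminium fly box so that its sprung lid pops fully open, and lay the stainless spoon lure gently inside the box. Then swing the lid down and snap it shut so that the latch holds it, and let go. Leave the float, the swivel dispenser and the mug where they stand.

Things in the scene. Friction and masses are not known exactly. Their poses are not given: they have to be found in the camera images.
- flybox: Aluminium fly box, fixed to the table, its front (-x) turned to the robot's right or right and outwards, hinge at its back (+x). Outside 110 mm (x) by 150 mm (y); base 40 mm high, the shut lid adds 7 mm. Origin: centre of the underside, z up. Inside 102 by 142 mm, inner floor 6 mm above the table. A dark sloping block on the middle of the front wall carries the latch button.
- guard_bar (a point): Middle of the bar of a 5 mm steel wire guard bridging over the button, at box x = -79 mm, 64 mm above the table; it runs along the box's y, with an upright leg at y = -34 and +34 mm (63 mm free between them). It stops a tool that comes straight down. A closed gripper tilted 40 to 45 degrees, coming along the button's axis, passes under it from the front of the box.
- latch_top (a point): Centre of the outer face of the thumb latch button, a 20 mm steel disc standing 9 mm out of its block; at box x = -73 mm, y = 0, 26 mm above the table. Site z points out of the button, 0.75 rad (43 degrees) from vertical, leaning to the box's front (-x); point y is the box's y. It is pressed along -z.
- latch (a joint): Travel of the latch button, m: 0 out, 0.006 fully in. Its spring pushes back with 2 N at first, 6 N fully in; pressed about 2.5 to 3 mm (4 N) it frees the lid, which pops open by itself. It springs out again when let go, and need not be touched when shutting the lid.
- lid (a joint): Lid angle, rad: 0 to 0.03 shut and latched, 1.8 fully open (leaning a little back past upright). A spring pushes it open (1 to 1.5 N at the front edge, opening takes about 1 s), so it stays open, and stays shut only once the latch has snapped: push it down to 0, with about 5 N near the front edge, twice that at mid-depth.
- lid_hinge (a point): Middle of the lid's hinge line (along the box's y), at box x = 55 mm (back), 40 mm above the table; axes as the box's.
- lid_edge (a point): Middle of the lid's free front edge, on its outer face. Lid: flat aluminium plate 154 mm wide (y), 7 mm thick, reaching 118 mm from the hinge; its underside lies on the hinge line's level when shut. Site axes as the box's when shut; they turn with the lid, z points out of the outer face. Shut, it is 47 mm above the table; fully open, about 150 mm.
- lure_mid (a point): Spoon lure: arched stainless blade lying flat, 78 mm long (point x) with a small split ring at its narrower -x end, 24 mm wide at the middle (point y), 8 mm high in all, blade 5 mm thick; 25 to 50 g. The point is at its centre, 5 mm above what it lies on. Grip it across the middle, where the edges are 3 to 8 mm above the surface.
- float: Bystander: orange plastic pear-shaped float, 42 mm wide, 66 mm high, standing upright. Origin at the centre of its underside.
- dispenser: Bystander, not used: yellow push dispenser for swivels, 51 by 32 mm, 60 mm high with the push knob on its top. Origin at the centre of its underside.
- mug: Bystander: empty black ceramic mug, 82 mm wide, 92 mm high, with a handle. Origin at the centre of its underside.
Mind the look-alikes: they are no part of the job. Of the things like the part that bears lure_mid, leave any that is green; of the rest the smaller one is meant. Of the things that look like the flybox, take the one that is farthest to the robot's left at the start.

How it is judged:
By the outcome, as a careful person would: the job done as asked, in the order asked, and still so for the second after the job is handed in, with the robot touching nothing.
It also fails if it takes over 67 s, if anything falls off the work surface, if the arm or the gripper's body presses on something with over 40 N, if the wrist force passes 120 N, or if a joint passes its speed limit or range.

## Working session

There is one attempt and no reset: what is moved stays moved. The work goes in short steps, Python scripts to look and compute and a tool call to move; the robot and the scene stay as the last step left them, time stands still between calls to the robot, and variables do not carry over. Pictures are saved under pics/ and viewed, at most 10 in all, crops included, and the job is handed in when it is done.

Besides the shell and the picture viewer there is one more tool, called after ">>>" in YAML: its name, and indented under it one key for each argument. move_arm: Moves the arm, as the interface text tells. Its arguments: {"type":"object","properties":{"steps":{"type":"array","items":{"type":"object","properties":{"dx":{"type":"number"},"dy":{"type":"number"},"dz":{"type":"number"},"spin":{"type":"number"}}}},"claw":{"type":"number"},"squeeze":{"type":"number"}},"required":["steps"]}

```bash
mkdir -p pics; cat > h.py <<'E'
import numpy as np, cv2
from bench import telemetry, imaging, job, r
from scipy.spatial.transform import Rotation as Rn
def cam(n,save=None):
    c=imaging.camera(n); 
    if save: cv2.imwrite('pics/'+save,c['img'][:,:,::-1]); np.savez('pics/'+save+'.npz',**{k:np.array(c[k]) for k in('img','camera_matrix','R','t')})
    return c
def load(s): return dict(np.load('pics/'+s+'.npz'))
def ray(c,uv):
    K,R,t=[np.array(c[k]) for k in('camera_matrix','R','t')]
    d=R.T@np.linalg.solve(K,[uv[0],uv[1],1.]); return -R.T@t,d/np.linalg.norm(d)
def onz(c,uv,z):
    o,d=ray(c,uv); return o+d*(z-o[2])/d[2]
def tri(c1,u1,c2,u2):
    o1,d1=ray(c1,u1);o2,d2=ray(c2,u2)
    s=np.linalg.lstsq(np.c_[d1,-d2],o2-o1,rcond=None)[0]
    a=o1+d1*s[0];b=o2+d2*s[1]; return (a+b)/2,np.linalg.norm(a-b)
def proj(c,X):
    p=np.array(c['camera_matrix'])@(np.array(c['R'])@X+c['t']); return p[:2]/p[2]
def pose():
    s=telemetry.read_state(); return np.array(s['ee_pos']),Rn.from_quat(s['eef_rot']),s
E
python3 - <<'E'
from h import *
a=[cam(n,n+'0.png')for n in('scene','top','wrist')]
im=np.vstack([np.hstack([a[0]['img'],a[1]['img']])])
cv2.imwrite('pics/both.png',cv2.resize(im,(800,300),interpolation=cv2.INTER_AREA)[:,:,::-1])
p,R,s=pose();print(s,r.tips_ahead,R.as_matrix().round(3))
for c in a: print(np.round(-np.array(c['R']).T@c['t'],3))
E
```

```text
{'time': 0.15, 'joint_positions': array([-1.36059874,  0.3327471 , -0.06466925,  1.46074755,  0.02163328,
        1.3499209 , -0.08847426]), 'joint_vel': array([-0.00074216, -0.00339693,  0.00160009, -0.0012812 , -0.00202719,
        0.00126506,  0.00017663]), 'joint_torque': array([ 1.03301936e-03, -6.23630404e+01,  2.49429932e-02, -3.90146577e+01,
       -6.12402172e-02,  3.72706528e-02,  5.77150922e-05]), 'ee_pos': array([0.14417965, 0.60804381, 0.4041242 ]), 'eef_rot': array([ 1.16125742e-01,  9.93234360e-01, -5.63221817e-04, -1.98103194e-05]), 'ft_force': array([ 0.8368709 ,  0.25957795, -0.36430346]), 'torque': array([-0.00715347,  0.04971234,  0.04063438]), 'grip_force': 0.0, 'width': 0.08668914783388522} 0.1822 [[-0.973  0.231 -0.   ]
 [ 0.231  0.973 -0.001]
 [-0.    -0.001 -1.   ]]
[ 1.02  -0.109  0.801]
[0.476 0.029 0.965]
[0.071 0.624 0.382]
```

View pics/top0.png

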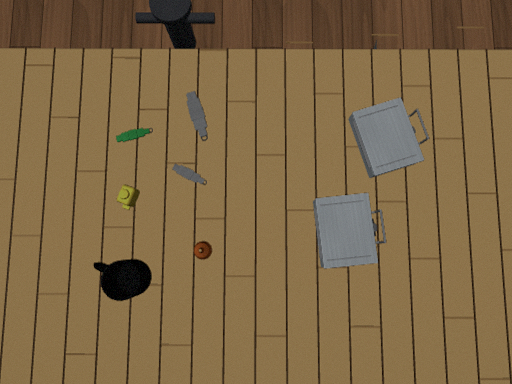

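View pics/scene0.png

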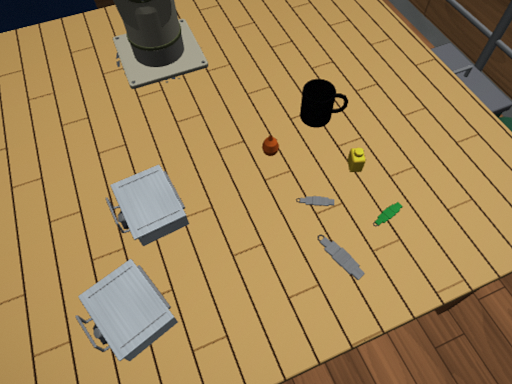

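The top view shows two boxes at (387,137) and (346,230), both with their guards on the right. The lures are a small steel one at (189,174), a big steel one at (197,115) and a green one at (134,135). The mug is at (125,279), the dispenser at (127,196) and the float at (202,250). The scene view shows the same things: boxes at (149,204) and (128,310), lures at (317,201), (341,257) and (388,214).

Candidates for the lure: small steel (189,174), chosen; big steel (197,115); green (134,135), which stays. Next I compute which box is the leftmost (largest y).

```bash
python3 - <<'E'
from h import *
t=load('top0.png');s=load('scene0.png')
for n,uv,z in [('boxA',(387,137),.047),('boxB',(346,230),.047),('small',(189,174),.005),('big',(197,115),.005),('green',(134,135),.005),('float',(202,250),.05),('disp',(127,196),.05),('mug',(128,279),.09),('centre',(256,192),0),('right',(500,192),0)]: print(n,onz(t,uv,z).round(3))
def steel(c,roi,z):
    im=c['img'];x0,y0,x1,y1=roi;h=cv2.cvtColor(im,cv2.COLOR_RGB2HSV);m=((h[:,:,1]<60)&(h[:,:,2]>70)).astype(np.uint8)
    k=np.zeros_like(m);k[y0:y1,x0:x1]=m[y0:y1,x0:x1]
    cs=cv2.findContours(k,cv2.RETR_EXTERNAL,cv2.CHAIN_APPROX_NONE)[0];c0=max(cs,key=cv2.contourArea)
    return c0
for nm,c,roi in [('t',t,(165,155,215,195)),('s',s,(285,185,345,215))]:
    c0=steel(c,roi,0);P=np.array([onz(c,p[0],.005)[:2] for p in c0]);
    print(nm,cv2.minAreaRect(c0)); print(cv2.minAreaRect((P*1000).astype(np.float32)))
a=cv2.resize(t['img'][80:290,300:450],None,fx=2.6,fy=2.6,interpolation=2)
b=cv2.resize(s['img'][150:360,70:200],None,fx=2.6,fy=2.6,interpolation=2)
cv2.imwrite('pics/crop1.png',np.hstack([a,b])[:,:,::-1])
E
```

```text
boxA [ 0.72  -0.262  0.047]
boxB [ 0.512 -0.164  0.047]
small [0.642 0.188 0.005]
big [0.784 0.173 0.005]
green [0.735 0.32  0.005]
float [0.468 0.149 0.05 ]
disp [0.585 0.316 0.05 ]
mug [0.409 0.294 0.09 ]
centre [0.601 0.033 0.   ]
right [ 0.602 -0.534  0.   ]
t ((188.2279815673828, 173.46632385253906), (33.11151885986328, 9.7894926071167), 30.256441116333008)
((643.2326049804688, 190.37322998046875), (77.89192199707031, 22.75368881225586), 59.89462661743164)
s ((316.137939453125, 200.15518188476562), (34.117496490478516, 8.749581336975098), 3.3664605617523193)
((643.2374877929688, 189.93353271484375), (78.03085327148438, 23.394834518432617), 62.670570373535156)
```

View pics/crop1.png

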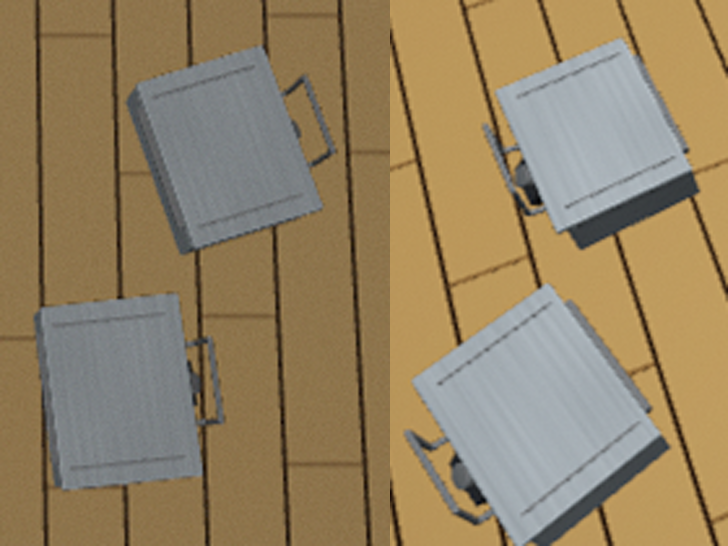

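Box B at top (346,230) and scene (149,204) has the largest y (-0.164), so it is the one meant. The crop shows its lid corners, with the guard on the -y side. Next I triangulate the lid corners and the guard.

```bash
python3 - <<'E'
from h import *
t=load('top0.png');s=load('scene0.png')
T=lambda p:(p[0]/2.6+300-.3,p[1]/2.6+80-.3); S=lambda p:((p[0]-390)/2.6+70-.3,p[1]/2.6+150-.3)
def quad(c,x0,y0,x1,y1,lo):
    g=c['img'][y0:y1,x0:x1].max(2);h=cv2.cvtColor(c['img'],cv2.COLOR_RGB2HSV)[y0:y1,x0:x1]
    m=((h[:,:,1]<70)&(g>lo)).astype(np.uint8);m=cv2.morphologyEx(m,cv2.MORPH_OPEN,np.ones((7,7)))
    k=max(cv2.findContours(m,0,1)[0],key=cv2.contourArea);q=cv2.approxPolyDP(cv2.convexHull(k),6,True)[:,0]
    return q+[x0,y0]
for n,c,b in [('t',t,(305,185,395,275)),('s',s,(100,160,195,250))]:
    q=quad(c,*b,110 if n=='t' else 120);print(n,q.tolist());P=np.array([onz(c,p,.047)[:2] for p in q]);print(P.round(3).tolist(),cv2.minAreaRect((P*1000).astype(np.float32)))
C={'fh':((178,293),(562,230)),'fl':((201,475),(498,90)),'bh':((38,312),(690,178)),'bl':((60,488),(622,38)),'gh':((212,339),(529,213)),'gl':((221,421),(487,127))}
X={}
for k,(a,b) in C.items(): X[k],e=tri(t,T(a),s,S(b)); print(k,X[k].round(3),round(e,4))
f=(X['fh']+X['fl']-X['bh']-X['bl'])[:2];print('front dir',f/np.linalg.norm(f),'y dir',(X['fh']-X['fl'])[:2]/np.linalg.norm((X['fh']-X['fl'])[:2]))
E
```

```text
t [[368, 193], [376, 262], [324, 267], [316, 198]]
[[0.593, -0.215], [0.443, -0.227], [0.432, -0.115], [0.582, -0.1]] ((512.3817749023438, -164.73135375976562), (150.7527618408203, 115.61862182617188), 5.6571736335754395)
s [[160, 166], [183, 215], [133, 236], [113, 183]]
[[0.439, -0.113], [0.583, -0.104], [0.589, -0.214], [0.442, -0.223]] ((512.4848022460938, -163.4259796142578), (148.01968383789062, 110.52871704101562), 3.6843385696411133)
fh [ 0.595 -0.212  0.047] 0.0056
fl [ 0.442 -0.229  0.045] 0.0019
bh [ 0.58  -0.1    0.026] 0.0027
bl [ 0.431 -0.113  0.043] 0.0018
gh [ 0.558 -0.24   0.03 ] 0.0145
gl [ 0.487 -0.243  0.06 ] 0.0017
front dir [ 0.11440221 -0.99343451] y dir [0.99418495 0.10768607]
```

The target lure is at (0.643, 0.190) with its axis at about 61°, the same from both views. The box centre is about (0.512, -0.160), and its front points along (0.1, -0.995).

The moves keep the tool vertical and the guard bars a straight-down press. I will therefore grip the lure and use its protruding end, slid under the bar from the front, to press the button.

```bash
cat >> h.py <<'E'
def plan(tx,ty,tz,yawdeg,n,verbose=True):
    "rows (cm, rad) to bring fingertip centre to (tx,ty,tz) with tool-x yaw; linear"
    p,R,s=pose();M=R.as_matrix();tip=p+M[:,2]*r.tips_ahead
    y0=np.arctan2(M[1,0],M[0,0]);dy=(np.radians(yawdeg)-y0+np.pi)%(2*np.pi)-np.pi
    d=(np.array([tx,ty,tz])-tip)/n*100;print('tip',tip.round(4),'yaw',np.degrees(y0).round(2),'rows',n)
    last=None
    for i in range(n):
        a=y0+dy*i/n;ex=np.array([np.cos(a),np.sin(a)]);ey=np.array([np.sin(a),-np.cos(a)])
        row='{"dx":%.2f,"dy":%.2f,"dz":%.2f,"spin":%.3f}'%(d[:2]@ex,d[:2]@ey,-d[2],-dy/n);print(row+',')
E
python3 -c "
from h import *
plan(.643,.190,.10,61.5,16)"
```

```text
tip [0.1441 0.6078 0.2219] yaw 166.66 rows 16
{"dx":-3.64,"dy":-1.82,"dz":0.76,"spin":0.115},
{"dx":-3.82,"dy":-1.39,"dz":0.76,"spin":0.115},
{"dx":-3.96,"dy":-0.95,"dz":0.76,"spin":0.115},
{"dx":-4.04,"dy":-0.49,"dz":0.76,"spin":0.115},
{"dx":-4.07,"dy":-0.02,"dz":0.76,"spin":0.115},
{"dx":-4.04,"dy":0.44,"dz":0.76,"spin":0.115},
{"dx":-3.97,"dy":0.90,"dz":0.76,"spin":0.115},
{"dx":-3.84,"dy":1.35,"dz":0.76,"spin":0.115},
{"dx":-3.66,"dy":1.78,"dz":0.76,"spin":0.115},
{"dx":-3.43,"dy":2.19,"dz":0.76,"spin":0.115},
{"dx":-3.16,"dy":2.57,"dz":0.76,"spin":0.115},
{"dx":-2.84,"dy":2.91,"dz":0.76,"spin":0.115},
{"dx":-2.49,"dy":3.22,"dz":0.76,"spin":0.115},
{"dx":-2.10,"dy":3.48,"dz":0.76,"spin":0.115},
{"dx":-1.69,"dy":3.70,"dz":0.76,"spin":0.115},
{"dx":-1.26,"dy":3.87,"dz":0.76,"spin":0.115},
```

>>> move_arm:
  steps:
    - {"dx":-3.6,"dy":-1.8,"dz":0.7,"spin":0.115}
    - {"dx":-3.8,"dy":-1.4,"dz":0.7,"spin":0.115}
    - {"dx":-4,"dy":-1,"dz":0.7,"spin":0.115}
    - {"dx":-4,"dy":-0.5,"dz":0.7,"spin":0.115}
    - {"dx":-4.1,"dy":0,"dz":0.7,"spin":0.115}
    - {"dx":-4,"dy":0.4,"dz":0.7,"spin":0.115}
    - {"dx":-4,"dy":0.9,"dz":0.7,"spin":0.115}
    - {"dx":-3.8,"dy":1.4,"dz":0.7,"spin":0.115}
    - {"dx":-3.7,"dy":1.8,"dz":0.7,"spin":0.115}
    - {"dx":-3.4,"dy":2.2,"dz":0.7,"spin":0.115}
  claw: 5.0

```text
time: 1.15
ee_pos: [0.4565, 0.3452, 0.3344]
eef_rot: [0.639, 0.769, -0.0, -0.0]
ft_force: [0.1, 1.3, -0.2]
width: 0.0503
grip_force: 0.0
```

>>> move_arm:
  steps:
    - {"dx":-3.2,"dy":2.6,"dz":0.8,"spin":0.115}
    - {"dx":-2.8,"dy":2.9,"dz":0.8,"spin":0.115}
    - {"dx":-2.5,"dy":3.2,"dz":0.8,"spin":0.115}
    - {"dx":-2.1,"dy":3.5,"dz":0.8,"spin":0.115}
    - {"dx":-1.7,"dy":3.7,"dz":0.8,"spin":0.115}
    - {"dx":-1.3,"dy":3.9,"dz":0.8,"spin":0.115}
    - {}
    - {}

```text
$.steps[6]: bad value
```

```bash
python3 - <<'E'
from h import *
c=cam('wrist','w1.png');p,R,s=pose();M=R.as_matrix();print(s['time'],p+M[:,2]*r.tips_ahead,np.degrees(np.arctan2(M[1,0],M[0,0])),s['width'],s['joint_positions'].round(2))
print(proj(c,np.array([.643,.190,.005])),(-c['R'].T@c['t']).round(3),np.array(c['R']).round(2).tolist())
E
```

```text
1.2 [0.46181049 0.33870359 0.15122638] 99.6385020670869 0.049874887130335895 [-0.97  0.27  0.3   1.71 -0.08  1.17 -0.48]
[405.51209086 346.08635259] [0.443 0.417 0.313] [[0.98, 0.18, 0.0], [0.18, -0.95, 0.27], [0.05, -0.27, -0.96]]
```

View pics/w1.png

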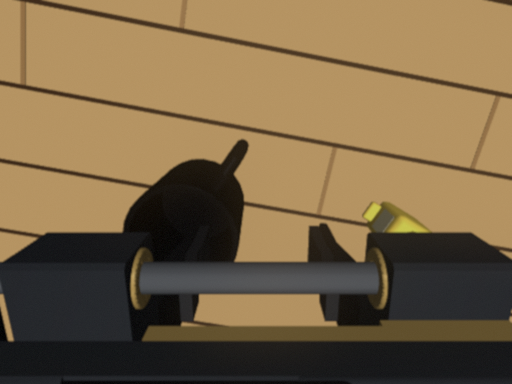

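The wrist view shows the mug at (185,215) and the dispenser at (395,218), with the open fingers at the bottom. The second call was refused because of its empty rows, so I repeat it with zero rows instead.

>>> move_arm:
  steps:
    - {"dx":-3.2,"dy":2.6,"dz":0.8,"spin":0.115}
    - {"dx":-2.8,"dy":2.9,"dz":0.8,"spin":0.115}
    - {"dx":-2.5,"dy":3.2,"dz":0.8,"spin":0.115}
    - {"dx":-2.1,"dy":3.5,"dz":0.8,"spin":0.115}
    - {"dx":-1.7,"dy":3.7,"dz":0.8,"spin":0.115}
    - {"dx":-1.3,"dy":3.9,"dz":0.8,"spin":0.115}
    - {"dx":0}
    - {"dx":0}

```text
$.steps[6]: bad value
```

```bash
python3 - <<'E'
from h import *
c=cam('wrist','w2.png');p,R,s=pose();M=R.as_matrix();print(s['time'],p+M[:,2]*r.tips_ahead,np.degrees(np.arctan2(M[1,0],M[0,0])),s['width'],s['joint_positions'].round(2))
print(proj(c,np.array([.643,.190,.005])))
plan(.643,.190,.05,61.5,1)
E
```

```text
1.25 [0.45962912 0.34085288 0.15159153] 100.08110082841469 0.05018564867684015 [-0.97  0.27  0.3   1.71 -0.08  1.18 -0.48]
[405.26813536 337.98160046]
tip [0.4596 0.3409 0.1516] yaw 100.08 rows 1
{"dx":-18.06,"dy":15.41,"dz":10.16,"spin":0.673},
```

View pics/w2.png

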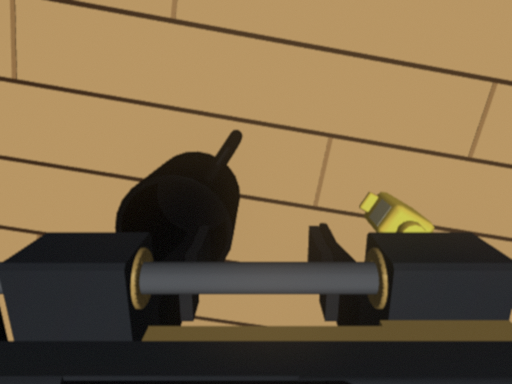

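The view is unchanged, with the mug at (180,215), because the move was refused again: each row needs all four keys.

>>> move_arm:
  steps:
    - {"dx":-3.2,"dy":2.6,"dz":0.8,"spin":0.115}
    - {"dx":-2.8,"dy":2.9,"dz":0.8,"spin":0.115}
    - {"dx":-2.5,"dy":3.2,"dz":0.8,"spin":0.115}
    - {"dx":-2.1,"dy":3.5,"dz":0.8,"spin":0.115}
    - {"dx":-1.7,"dy":3.7,"dz":0.8,"spin":0.115}
    - {"dx":-1.3,"dy":3.9,"dz":0.8,"spin":0.115}
    - {"dx":0,"dy":0,"dz":0,"spin":0}
    - {"dx":0,"dy":0,"dz":0,"spin":0}

```text
time: 2.05
ee_pos: [0.6427, 0.188, 0.2859]
eef_rot: [0.861, 0.509, -0.001, 0.0]
ft_force: [-1.0, 0.7, -0.8]
width: 0.0498
grip_force: 0.0
```

```bash
python3 - <<'E'
from h import *
c=cam('wrist','w3.png');p,R,s=pose();M=R.as_matrix();print(s['time'],p+M[:,2]*r.tips_ahead,np.degrees(np.arctan2(M[1,0],M[0,0])),s['width'],s['joint_positions'].round(2))
print(proj(c,np.array([.643,.190,.005])))
plan(.643,.190,.05,61.5,1)
E
```

```text
2.1 [0.64196025 0.18936442 0.10410289] 61.322002796554585 0.05016127353212988 [-0.7   0.54  0.48  1.49 -0.26  1.17 -0.68]
[257.70193386 186.08711957]
tip [0.642  0.1894 0.1041] yaw 61.32 rows 1
{"dx":0.11,"dy":0.06,"dz":5.41,"spin":-0.003},
```

View pics/w3.png

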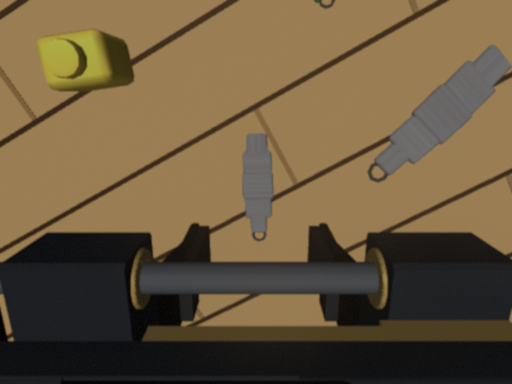

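The close view shows the small steel lure from (257,134) to the ring at (259,236), centred near (258,185) and aligned with the tool. The big one is at (445,115) and the green one's ring at (325,2). Next I check its height from two views.

```bash
python3 - <<'E'
from h import *
w=load('w3.png');t=load('top0.png');s=load('scene0.png')
h=cv2.cvtColor(w['img'],cv2.COLOR_RGB2HSV);m=((h[:,:,1]<60)&(h[:,:,2]>60)).astype(np.uint8);m[:, :225]=0;m[:,290:]=0;m[:125]=0;m[240:]=0
k=max(cv2.findContours(m,0,1)[0],key=cv2.contourArea);print(cv2.boundingRect(k),cv2.minAreaRect(k))
e=np.array([257.5,134]);
cw=np.array(cv2.minAreaRect(k)[0])
for n,c,u in[('t',t,(188.2,173.5)),('s',s,(316.1,200.2))]: print(n,tri(w,cw,c,u))
b=cv2.boundingRect(k)
for v in (b[1],b[1]+b[3]): print(onz(w,(b[0]+b[2]/2,v),.003))
E
```

```text
(242, 134, 31, 105) ((257.0, 186.0), (104.0, 30.0), 90.0)
t (array([0.64280414, 0.19034867, 0.00563634]), np.float64(0.0004085665571548878))
s (array([0.64270781, 0.19025667, 0.00399591]), np.float64(0.0006545472887424722))
[0.66216105 0.22512343 0.003     ]
[0.62092634 0.15027695 0.003     ]
```

Height 4–5.6 mm, as it must be. Descend and grip.

>>> move_arm:
  steps:
    - {"dx":0.1,"dy":0.1,"dz":2.4,"spin":0}
    - {"dx":0,"dy":0,"dz":2.4,"spin":0}
    - {"dx":0,"dy":0,"dz":2.4,"spin":0}
    - {"dx":0,"dy":0,"dz":1.6,"spin":0}
    - {"dx":0,"dy":0,"dz":0.8,"spin":0}
    - {"dx":0,"dy":0,"dz":0.4,"spin":0}
    - {"dx":0,"dy":0,"dz":0,"spin":0}
    - {"dx":0,"dy":0,"dz":0,"spin":0}

```text
time: 2.9
ee_pos: [0.6442, 0.1891, 0.1878]
eef_rot: [0.861, 0.509, 0.001, 0.0]
ft_force: [-0.1, -0.2, -0.2]
width: 0.0506
grip_force: 0.0
```

>>> move_arm:
  steps:
    - {"dx":0,"dy":0,"dz":0,"spin":0}
    - {"dx":0,"dy":0,"dz":0,"spin":0}
    - {"dx":0,"dy":0,"dz":0,"spin":0}
    - {"dx":0,"dy":0,"dz":0,"spin":0}
    - {"dx":0,"dy":0,"dz":0,"spin":0}
    - {"dx":0,"dy":0,"dz":0,"spin":0}
    - {"dx":0,"dy":0,"dz":0,"spin":0}
    - {"dx":0,"dy":0,"dz":0,"spin":0}
  claw: 1.5
  squeeze: 40

```text
time: 3.7
ee_pos: [0.6439, 0.189, 0.1868]
eef_rot: [0.861, 0.509, 0.0, -0.0]
ft_force: [0.3, 0.5, 1.5]
width: 0.023
grip_force: 40.0
```

Gripped at 23 mm width. Now plan lift and transit to a stand-off in front of the box.

```bash
python3 -c "
from h import *
plan(.527,-.319,.13,95.3,14)"
```

```text
tip [0.6439 0.189  0.0046] yaw 61.23 rows 14
{"dx":-3.58,"dy":1.01,"dz":-0.90,"spin":-0.042},
{"dx":-3.62,"dy":0.86,"dz":-0.90,"spin":-0.042},
{"dx":-3.66,"dy":0.71,"dz":-0.90,"spin":-0.042},
{"dx":-3.68,"dy":0.55,"dz":-0.90,"spin":-0.042},
{"dx":-3.70,"dy":0.39,"dz":-0.90,"spin":-0.042},
{"dx":-3.72,"dy":0.24,"dz":-0.90,"spin":-0.042},
{"dx":-3.72,"dy":0.08,"dz":-0.90,"spin":-0.042},
{"dx":-3.72,"dy":-0.08,"dz":-0.90,"spin":-0.042},
{"dx":-3.72,"dy":-0.24,"dz":-0.90,"spin":-0.042},
{"dx":-3.70,"dy":-0.40,"dz":-0.90,"spin":-0.042},
{"dx":-3.68,"dy":-0.55,"dz":-0.90,"spin":-0.042},
{"dx":-3.66,"dy":-0.71,"dz":-0.90,"spin":-0.042},
{"dx":-3.62,"dy":-0.86,"dz":-0.90,"spin":-0.042},
{"dx":-3.58,"dy":-1.02,"dz":-0.90,"spin":-0.042},
```

>>> move_arm:
  steps:
    - {"dx":0,"dy":0,"dz":-1.5,"spin":0}
    - {"dx":0,"dy":0,"dz":-3,"spin":0}
    - {"dx":0,"dy":0,"dz":-4,"spin":0}
    - {"dx":0,"dy":0,"dz":-4,"spin":0}

```text
time: 4.1
ee_pos: [0.6436, 0.1887, 0.3139]
eef_rot: [0.861, 0.509, -0.0, 0.0]
ft_force: [0.2, 1.1, -1.3]
width: 0.0229
grip_force: 40.0
```

>>> move_arm:
  steps:
    - {"dx":-3.6,"dy":1,"dz":0,"spin":-0.042}
    - {"dx":-3.6,"dy":0.9,"dz":0,"spin":-0.042}
    - {"dx":-3.7,"dy":0.7,"dz":0,"spin":-0.042}
    - {"dx":-3.7,"dy":0.5,"dz":0,"spin":-0.042}
    - {"dx":-3.7,"dy":0.4,"dz":0,"spin":-0.042}
    - {"dx":-3.7,"dy":0.2,"dz":0,"spin":-0.042}
    - {"dx":-3.7,"dy":0.1,"dz":0,"spin":-0.042}
    - {"dx":-3.7,"dy":-0.1,"dz":0,"spin":-0.042}
    - {"dx":-3.7,"dy":-0.2,"dz":0,"spin":-0.042}
    - {"dx":-3.7,"dy":-0.4,"dz":0,"spin":-0.042}
    - {"dx":-3.7,"dy":-0.5,"dz":0,"spin":-0.042}

```text
time: 5.2
ee_pos: [0.5506, -0.2113, 0.3128]
eef_rot: [0.721, 0.693, 0.0, 0.0]
ft_force: [0.6, -1.6, -0.2]
width: 0.023
grip_force: 40.0
```

>>> move_arm:
  steps:
    - {"dx":-3.7,"dy":-0.7,"dz":0,"spin":-0.042}
    - {"dx":-3.6,"dy":-0.9,"dz":0,"spin":-0.042}
    - {"dx":-3.6,"dy":-1,"dz":0,"spin":-0.042}
    - {"dx":0,"dy":0,"dz":0,"spin":0}
    - {"dx":0,"dy":0,"dz":0,"spin":0}

```text
time: 5.7
ee_pos: [0.5249, -0.3199, 0.3125]
eef_rot: [0.677, 0.736, 0.0, 0.0]
ft_force: [0.3, 0.9, -1.0]
width: 0.0227
grip_force: 40.0
```

```bash
python3 - <<'E'
from h import *
plan(.5269,-.3193,.045,95.3,1)
c=cam('wrist','w4.png');print(telemetry.read_state()['joint_positions'].round(2))
f=np.array([.0924,-.9957,0]);O=np.array([.5121,-.160,0]);by=np.array([-.9957,-.0924,0])
im=c['img'].copy()
for X in [(-.073,0,.026),(-.079,-.034,.064),(-.079,.034,.064),(-.063,-.077,.047),(-.063,.077,.047),(.055,-.077,.047),(.055,.077,.047)]:
    u=proj(c,O-f*X[0]+by*X[1]+np.array([0,0,X[2]]));print(X,u.round(1));cv2.circle(im,tuple(int(v) for v in u.round()),3,(255,0,0),1)
cv2.imwrite('pics/w4m.png',im[:,:,::-1])
E
```

```text
tip [ 0.525  -0.3199  0.1303] yaw 94.77 rows 1
{"dx":0.05,"dy":0.20,"dz":8.53,"spin":-0.009},
[ 0.02  0.41  0.58  1.63 -0.24  1.17  0.74]
(-0.073, 0, 0.026) [261.   70.9]
(-0.079, -0.034, 0.064) [315.9  77. ]
(-0.079, 0.034, 0.064) [207.   78.1]
(-0.063, -0.077, 0.047) [377.9  51.9]
(-0.063, 0.077, 0.047) [144.4  54.2]
(0.055, -0.077, 0.047) [ 395.5 -171. ]
(0.055, 0.077, 0.047) [ 123.8 -168. ]
```

View pics/w4m.png

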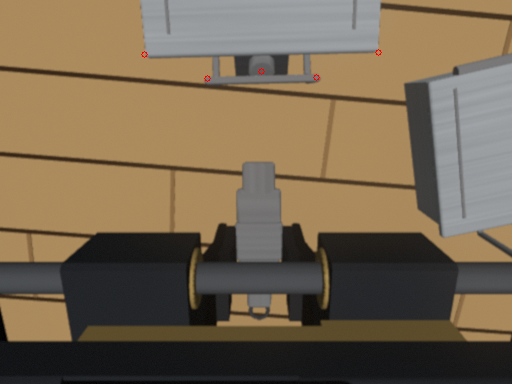

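The wrist view confirms the box model, with the predicted marks on the lid corners (144,54) and (378,52), the guard ends and the button (261,71). The lure is held straight, from (258,163) to the ring at (258,312). Next I go down and then slide in under the bar.

>>> move_arm:
  steps:
    - {"dx":0,"dy":0.1,"dz":3,"spin":0}
    - {"dx":0,"dy":0.1,"dz":3,"spin":0}
    - {"dx":0,"dy":0,"dz":2,"spin":0}
    - {"dx":0,"dy":0,"dz":0.5,"spin":0}
    - {"dx":0,"dy":0,"dz":0,"spin":0}
    - {"dx":1.5,"dy":0,"dz":0,"spin":0}
    - {"dx":1.5,"dy":0,"dz":0,"spin":0}
    - {"dx":1,"dy":0,"dz":0,"spin":0}
    - {"dx":0.8,"dy":0,"dz":0,"spin":0}
    - {"dx":0,"dy":0,"dz":0,"spin":0}
    - {"dx":0,"dy":0,"dz":0,"spin":0}

```text
time: 6.85
ee_pos: [0.5234, -0.2708, 0.227]
eef_rot: [0.676, 0.737, 0.0, 0.0]
ft_force: [0.1, -1.2, -0.1]
width: 0.0228
grip_force: 40.0
```

```bash
cat >> h.py <<'E'
O=np.array([.5121,-.160]);F=np.array([.0872,-.9962])
def box():
    p,R,s=pose();M=R.as_matrix();t=p+M[:,2]*r.tips_ahead
    d=t[:2]-O;print('t',round(s['time'],2),'box x,y,z mm',np.round([-(d@F)*1e3,(d@np.array([-.9962,-.0872]))*1e3,t[2]*1e3],1),'yaw',np.degrees(np.arctan2(M[1,0],M[0,0])).round(1),'F',np.round(s['ft_force'],1))
E
python3 - <<'E'
from h import *
box();c=cam('wrist','w5.png')
E
```

```text
t 6.85 box x,y,z mm [-111.4   -1.6   44.8] yaw 94.9 F [ 0.1 -1.2 -0.1]
```

View pics/w5.png

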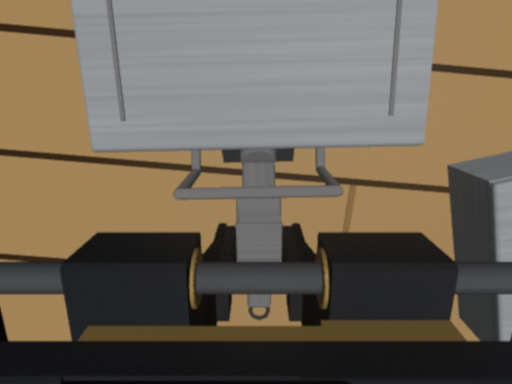

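The lure now runs under the bar at (258,192), with its end above the button at (258,152) just short of the lid edge. Press down carefully.

>>> move_arm:
  steps:
    - {"dx":0,"dy":0,"dz":0.4,"spin":0}
    - {"dx":0,"dy":0,"dz":0.4,"spin":0}
    - {"dx":0,"dy":0,"dz":0.2,"spin":0}
    - {"dx":0,"dy":0,"dz":0,"spin":0}
    - {"dx":0,"dy":0,"dz":0,"spin":0}

```text
time: 7.4
ee_pos: [0.5233, -0.271, 0.2166]
eef_rot: [0.676, 0.737, -0.0, -0.0]
ft_force: [-0.2, -0.0, 0.2]
width: 0.0229
grip_force: 40.0
```

>>> move_arm:
  steps:
    - {"dx":0,"dy":0,"dz":0.2,"spin":0}
    - {"dx":0.1,"dy":0,"dz":0.1,"spin":0}
    - {"dx":0.1,"dy":0,"dz":0.1,"spin":0}
    - {"dx":0,"dy":0,"dz":0,"spin":0}
    - {"dx":0,"dy":0,"dz":0,"spin":0}

```text
time: 7.9
ee_pos: [0.5232, -0.2692, 0.2129]
eef_rot: [0.676, 0.737, -0.0, 0.0]
ft_force: [0.5, -3.6, 1.1]
width: 0.0229
grip_force: 40.0
```

```bash
python3 - <<'E'
from h import *
box();c=cam('scene','s1.png');print(np.abs(c['img'].astype(int)-load('scene0.png')['img'])[170:240,110:190].mean())
E
```

```text
t 7.9 box x,y,z mm [-109.9   -1.6   30.7] yaw 94.9 F [ 0.5 -3.6  1.1]
8.714345238095238
```

>>> move_arm:
  steps:
    - {"dx":0.1,"dy":0,"dz":0.1,"spin":0}
    - {"dx":0.1,"dy":0,"dz":0.1,"spin":0}
    - {"dx":0,"dy":0,"dz":0,"spin":0}
    - {"dx":0,"dy":0,"dz":0,"spin":0}

```text
time: 8.35
ee_pos: [0.523, -0.2672, 0.2108]
eef_rot: [0.676, 0.737, -0.0, 0.0]
ft_force: [1.2, -5.1, 1.3]
width: 0.0227
grip_force: 40.0
```

```bash
python3 - <<'E'
from h import *
box();c=cam('scene','s2.png');print(np.abs(c['img'].astype(int)-load('s1.png')['img'])[120:240,110:220].mean())
E
```

```text
t 8.35 box x,y,z mm [-107.9   -1.6   28.6] yaw 94.9 F [ 1.2 -5.1  1.3]
13.10939393939394
```

>>> move_arm:
  steps:
    - {"dx":0,"dy":0,"dz":0,"spin":0}
    - {"dx":0,"dy":0,"dz":0,"spin":0}
    - {"dx":0,"dy":0,"dz":0,"spin":0}
    - {"dx":0,"dy":0,"dz":0,"spin":0}
    - {"dx":0,"dy":0,"dz":0,"spin":0}
    - {"dx":0,"dy":0,"dz":0,"spin":0}
    - {"dx":0,"dy":0,"dz":0,"spin":0}
    - {"dx":0,"dy":0,"dz":0,"spin":0}

```text
time: 9.2
ee_pos: [0.523, -0.2673, 0.2108]
eef_rot: [0.676, 0.737, -0.0, 0.0]
ft_force: [1.3, -6.0, 2.4]
width: 0.0229
grip_force: 40.0
```

```bash
python3 - <<'E'
from h import *
box();c=cam('scene','s3.png');t=cam('top','t3.png')
cv2.imwrite('pics/v3.png',np.hstack([cv2.resize(c['img'][120:270,70:270],None,fx=2,fy=2),cv2.resize(t['img'][150:300,280:480],None,fx=2,fy=2)])[:,:,::-1])
E
```

```text
t 9.2 box x,y,z mm [-107.9   -1.6   28.6] yaw 94.9 F [ 1.3 -6.   2.4]
```

View pics/v3.png

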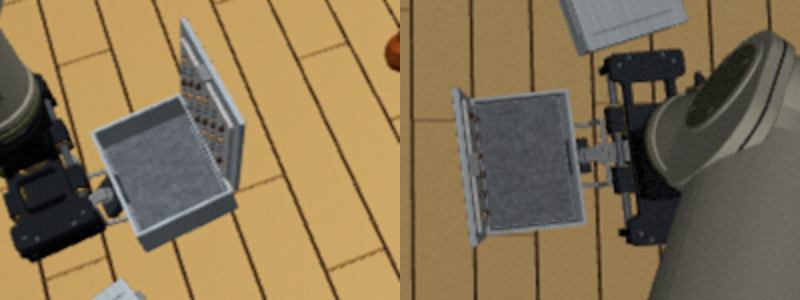

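The lid has popped fully open: the scene crop shows it upright behind the open box and the top crop shows the interior clear. Now back out from under the bar, rise, and check the lure in the grip.

>>> move_arm:
  steps:
    - {"dx":-0.4,"dy":0,"dz":-0.4,"spin":0}
    - {"dx":-0.4,"dy":0,"dz":-0.6,"spin":0}
    - {"dx":-1.2,"dy":0,"dz":0,"spin":0}
    - {"dx":-2,"dy":0,"dz":0,"spin":0}
    - {"dx":-1.5,"dy":0,"dz":0,"spin":0}
    - {"dx":0,"dy":0,"dz":0,"spin":0}
    - {"dx":0,"dy":0,"dz":-3,"spin":0}
    - {"dx":0,"dy":0,"dz":-4,"spin":0}
    - {"dx":0,"dy":0,"dz":-2.2,"spin":0}
    - {"dx":0,"dy":0,"dz":0,"spin":0}
    - {"dx":0,"dy":0,"dz":0,"spin":0}

```text
time: 10.4
ee_pos: [0.5277, -0.3212, 0.3124]
eef_rot: [0.676, 0.737, 0.0, -0.0]
ft_force: [-0.3, 0.2, -1.3]
width: 0.0227
grip_force: 40.0
```

```bash
python3 - <<'E'
from h import *
box();cam('wrist','w6.png')
for n in('w4.png','w6.png'):
    c=load(n)['img'];h=cv2.cvtColor(c,cv2.COLOR_RGB2HSV);m=((h[:,:,1]<60)&(h[:,:,2]>60));m[:, :225]=0;m[:,290:]=0;m[:130]=0;m[255:]=0
    ys,xs=np.nonzero(m);print(n,ys.min(),[(y,xs[ys==y].min(),xs[ys==y].max()) for y in (170,200,240)if (ys==y).any()])
E
```

```text
t 10.4 box x,y,z mm [-161.8   -1.6  130.2] yaw 95.0 F [-0.3  0.2 -1.3]
w4.png 162 [(170, np.int64(243), np.int64(274)), (200, np.int64(237), np.int64(280)), (240, np.int64(236), np.int64(281))]
w6.png 162 [(170, np.int64(242), np.int64(274)), (200, np.int64(237), np.int64(280)), (240, np.int64(236), np.int64(281))]
```

The lure has not slipped. Carry it over the box and down.

>>> move_arm:
  steps:
    - {"dx":3,"dy":-0.1,"dz":0,"spin":0}
    - {"dx":4,"dy":0,"dz":0,"spin":0}
    - {"dx":4,"dy":0,"dz":0,"spin":0}
    - {"dx":3,"dy":0,"dz":0,"spin":0}
    - {"dx":1.4,"dy":0,"dz":0,"spin":0}
    - {"dx":0,"dy":0,"dz":0,"spin":0}
    - {"dx":0,"dy":0,"dz":2.5,"spin":0}
    - {"dx":0,"dy":0,"dz":2.5,"spin":0}
    - {"dx":0,"dy":0,"dz":2,"spin":0}
    - {"dx":0,"dy":0,"dz":1,"spin":0}
    - {"dx":0,"dy":0,"dz":0,"spin":0}
    - {"dx":0,"dy":0,"dz":0,"spin":0}

```text
time: 11.65
ee_pos: [0.5136, -0.169, 0.2331]
eef_rot: [0.676, 0.737, -0.0, 0.0]
ft_force: [0.7, 0.4, 0.3]
width: 0.023
grip_force: 40.0
```

```bash
python3 -c "
from h import *
box()"
```

```text
t 11.65 box x,y,z mm [-9.2 -0.8 50.9] yaw 94.9 F [0.7 0.4 0.3]
```

The ring end reaches 45 mm behind the grip, so I shift 0.8 cm further in before lowering.

>>> move_arm:
  steps:
    - {"dx":0.5,"dy":0,"dz":0,"spin":0}
    - {"dx":0.3,"dy":0,"dz":0,"spin":0}
    - {"dx":0,"dy":0,"dz":1.2,"spin":0}
    - {"dx":0,"dy":0,"dz":1.2,"spin":0}
    - {"dx":0,"dy":0,"dz":0.8,"spin":0}
    - {"dx":0,"dy":0,"dz":0.4,"spin":0}
    - {"dx":0,"dy":0,"dz":0,"spin":0}
    - {"dx":0,"dy":0,"dz":0,"spin":0}
    - {"dx":0,"dy":0,"dz":0,"spin":0}

```text
time: 12.55
ee_pos: [0.513, -0.1605, 0.1971]
eef_rot: [0.676, 0.737, 0.0, 0.0]
ft_force: [-0.2, -0.2, 0.4]
width: 0.0231
grip_force: 40.0
```

```bash
python3 -c "
from h import *
box()"
```

```text
t 12.55 box x,y,z mm [-0.6 -0.9 14.9] yaw 94.9 F [-0.2 -0.2  0.4]
```

>>> move_arm:
  steps:
    - {"dx":0,"dy":0,"dz":0.2,"spin":0}
    - {"dx":0,"dy":0,"dz":0.1,"spin":0}
    - {"dx":0,"dy":0,"dz":0.1,"spin":0}
    - {"dx":0,"dy":0,"dz":0,"spin":0}
    - {"dx":0,"dy":0,"dz":0,"spin":0}
    - {"dx":0,"dy":0,"dz":0,"spin":0}

```text
time: 13.15
ee_pos: [0.5128, -0.1604, 0.1927]
eef_rot: [0.676, 0.737, 0.0, -0.0]
ft_force: [-0.5, 0.8, -0.3]
width: 0.0229
grip_force: 40.0
```

```bash
python3 -c "
from h import *
box()"
```

```text
t 13.15 box x,y,z mm [-0.4 -0.7 10.5] yaw 94.9 F [-0.5  0.8 -0.3]
```

>>> move_arm:
  steps:
    - {"dx":0,"dy":0,"dz":0.05,"spin":0}
    - {"dx":0,"dy":0,"dz":0,"spin":0}
    - {"dx":0,"dy":0,"dz":0,"spin":0}
    - {"dx":0,"dy":0,"dz":0,"spin":0}
    - {"dx":0,"dy":0,"dz":0,"spin":0}
    - {"dx":0,"dy":0,"dz":0,"spin":0}
  claw: 4.0

```text
time: 13.75
ee_pos: [0.5128, -0.1604, 0.1922]
eef_rot: [0.676, 0.737, 0.0, -0.0]
ft_force: [0.4, 0.0, -0.2]
width: 0.0398
grip_force: 0.0
```

>>> move_arm:
  steps:
    - {"dx":0,"dy":0,"dz":-1,"spin":0}
    - {"dx":0,"dy":0,"dz":-3,"spin":0}
    - {"dx":-0.8,"dy":0,"dz":-4,"spin":0}
    - {"dx":-1,"dy":0,"dz":-4,"spin":0}
    - {"dx":-1,"dy":0,"dz":-4,"spin":0}
    - {"dx":0,"dy":0,"dz":-3,"spin":0}
    - {"dx":0,"dy":0,"dz":0,"spin":0}
    - {"dx":0,"dy":0,"dz":0,"spin":0}
  claw: 4.0

```text
time: 14.55
ee_pos: [0.5151, -0.1883, 0.383]
eef_rot: [0.676, 0.737, 0.001, 0.0]
ft_force: [-0.3, 0.3, -0.8]
width: 0.0403
grip_force: 0.0
```

```bash
python3 - <<'E'
from h import *
box();c=cam('scene','s4.png');w=cam('wrist','w7.png')
im=c['img'][120:250,90:220]
cv2.imwrite('pics/v4.png',np.hstack([cv2.resize(im,(384,384)),w['img'][:,60:460]])[:,:,::-1])
for n,X in [('lid edge mid open',(.082,0,.155)),('corner',(.082,.077,.155)),('corner',(.082,-.077,.155))]:
    q=O-F*X[0]+np.array([-.9962,-.0872])*X[1];print(n,proj(c,np.array([*q,X[2]])))
E
```

```text
t 14.55 box x,y,z mm [-28.5  -0.8 200.8] yaw 94.9 F [-0.3  0.3 -0.8]
lid edge mid open [174.19896075 153.95323128]
corner [160.4440356  128.06549722]
corner [189.22021806 182.2242913 ]
```

View pics/v4.png

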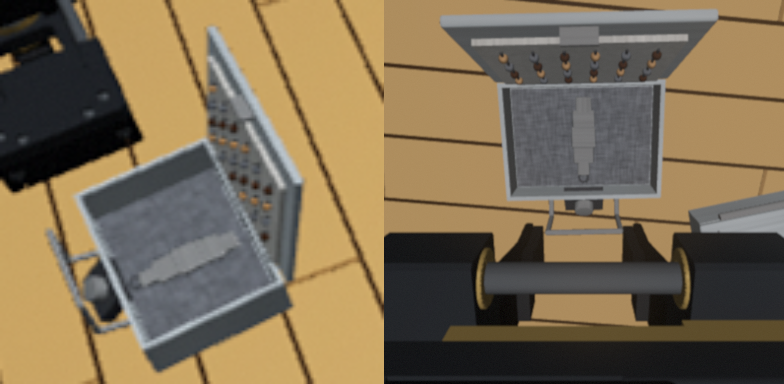

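The lure lies flat inside the box, clear of the walls: (190,260) in the scene crop, (583,140) in the wrist crop. The lid stands open. Next I plan the closing arc.

```bash
python3 - <<'E'
from h import *
box();prev=None
for th in np.arange(1.8,-.01,-.1):
    u=np.array([-np.cos(th),np.sin(th)]);n=np.array([np.sin(th),np.cos(th)])
    P=np.array([55,40])+108*u+7*n+[9.5,0]
    if prev is not None: print('%.1f'%th,P.round(1),'dx %.2f dz %.2f'%((P-prev)[0]/10,-(P-prev)[1]/10))
    else: print(P)
    prev=P
E
```

```text
t 14.65 box x,y,z mm [-2.800e+01 -1.000e-01  1.992e+02] yaw 94.9 F [-0.4  0.1 -1.3]
[ 95.85475964 143.58512947]
1.7 [ 85.4 146.2] dx -1.05 dz -0.26
1.6 [ 74.7 147.7] dx -1.07 dz -0.16
1.5 [ 63.8 148.2] dx -1.08 dz -0.05
1.4 [ 53.  147.6] dx -1.08 dz 0.06
1.3 [ 42.4 145.9] dx -1.07 dz 0.17
1.2 [ 31.9 143.2] dx -1.05 dz 0.27
1.1 [ 21.8 139.4] dx -1.01 dz 0.38
1.0 [ 12.  134.7] dx -0.97 dz 0.48
0.9 [  2.8 129. ] dx -0.92 dz 0.57
0.8 [ -5.7 122.4] dx -0.86 dz 0.66
0.7 [-13.6 114.9] dx -0.79 dz 0.74
0.6 [-20.7 106.8] dx -0.71 dz 0.82
0.5 [-26.9  97.9] dx -0.62 dz 0.88
0.4 [-32.2  88.5] dx -0.53 dz 0.94
0.3 [-36.6  78.6] dx -0.44 dz 0.99
0.2 [-40.   68.3] dx -0.33 dz 1.03
0.1 [-42.3  57.7] dx -0.23 dz 1.06
-0.0 [-43.5  47. ] dx -0.12 dz 1.07
```

>>> move_arm:
  steps:
    - {"dx":2.5,"dy":0,"dz":0,"spin":0}
    - {"dx":4,"dy":0,"dz":0,"spin":0}
    - {"dx":4,"dy":0,"dz":0,"spin":0}
    - {"dx":4,"dy":0,"dz":0,"spin":0}
    - {"dx":1,"dy":0,"dz":0,"spin":0}
    - {"dx":0,"dy":0,"dz":0,"spin":0}
    - {"dx":0,"dy":0,"dz":2,"spin":0}
    - {"dx":0,"dy":0,"dz":2,"spin":0}
    - {"dx":0,"dy":0,"dz":1.6,"spin":0}
    - {"dx":0,"dy":0,"dz":0,"spin":0}
    - {"dx":0,"dy":0,"dz":0,"spin":0}
  claw: 0

```text
time: 15.75
ee_pos: [0.5019, -0.0351, 0.3263]
eef_rot: [0.677, 0.736, -0.0, -0.0]
ft_force: [0.1, -0.0, -0.3]
width: 0.0006
grip_force: 0.0
```

```bash
python3 -c "
from h import *
box()"
```

```text
t 15.75 box x,y,z mm [125.2  -0.6 144.1] yaw 94.8 F [ 0.1 -0.  -0.3]
```

Now sweep along the arc.

>>> move_arm:
  steps:
    - {"dx":-1.5,"dy":0,"dz":0,"spin":0}
    - {"dx":-1.5,"dy":0,"dz":0,"spin":0}
    - {"dx":-1,"dy":0,"dz":-0.2,"spin":0}
    - {"dx":-1.1,"dy":0,"dz":-0.2,"spin":0}
    - {"dx":-1.1,"dy":0,"dz":0,"spin":0}
    - {"dx":-1.1,"dy":0,"dz":0,"spin":0}
    - {"dx":-1.1,"dy":0,"dz":0.2,"spin":0}
    - {"dx":-1,"dy":0,"dz":0.3,"spin":0}
    - {"dx":-1,"dy":0,"dz":0.4,"spin":0}
    - {"dx":-1,"dy":0,"dz":0.5,"spin":0}
    - {"dx":-0.9,"dy":0,"dz":0.6,"spin":0}
    - {"dx":0,"dy":0,"dz":0,"spin":0}

```text
time: 16.95
ee_pos: [0.512, -0.1578, 0.3091]
eef_rot: [0.677, 0.736, -0.001, -0.0]
ft_force: [0.0, 1.1, 0.2]
width: 0.0002
grip_force: 0.3
```

```bash
python3 -c "
from h import *
box()"
```

```text
t 16.95 box x,y,z mm [  2.2   0.2 126.9] yaw 94.8 F [0.  1.1 0.2]
```

>>> move_arm:
  steps:
    - {"dx":-0.9,"dy":0,"dz":0.6,"spin":0}
    - {"dx":-0.8,"dy":0,"dz":0.7,"spin":0}
    - {"dx":-0.7,"dy":0,"dz":0.8,"spin":0}
    - {"dx":-0.6,"dy":0,"dz":0.9,"spin":0}
    - {"dx":-0.5,"dy":0,"dz":0.9,"spin":0}
    - {"dx":-0.4,"dy":0,"dz":1,"spin":0}
    - {"dx":-0.3,"dy":0,"dz":1,"spin":0}
    - {"dx":-0.3,"dy":0,"dz":1,"spin":0}
    - {"dx":-0.2,"dy":0,"dz":0.7,"spin":0}
    - {"dx":0,"dy":0,"dz":0,"spin":0}
    - {"dx":0,"dy":0,"dz":0,"spin":0}

```text
time: 18.05
ee_pos: [0.5164, -0.2032, 0.2342]
eef_rot: [0.676, 0.737, -0.0, -0.0]
ft_force: [-0.5, 0.3, 1.6]
width: 0.0003
grip_force: 0.9
```

```bash
python3 -c "
from h import *
box()"
```

```text
t 18.05 box x,y,z mm [-43.4  -0.4  52. ] yaw 94.9 F [-0.5  0.3  1.6]
```

>>> move_arm:
  steps:
    - {"dx":0,"dy":0,"dz":0.2,"spin":0}
    - {"dx":0,"dy":0,"dz":0.2,"spin":0}
    - {"dx":0,"dy":0,"dz":0.1,"spin":0}
    - {"dx":0,"dy":0,"dz":0.1,"spin":0}
    - {"dx":0,"dy":0,"dz":0,"spin":0}
    - {"dx":0,"dy":0,"dz":0,"spin":0}

```text
time: 18.65
ee_pos: [0.5166, -0.2034, 0.2287]
eef_rot: [0.676, 0.737, 0.0, 0.0]
ft_force: [-2.9, -0.6, 6.7]
width: 0.0004
grip_force: 3.6
```

```bash
python3 -c "
from h import *
box()"
```

```text
t 18.65 box x,y,z mm [-43.6  -0.8  46.5] yaw 94.9 F [-2.9 -0.6  6.7]
```

>>> move_arm:
  steps:
    - {"dx":0,"dy":0,"dz":0.1,"spin":0}
    - {"dx":0,"dy":0,"dz":0,"spin":0}
    - {"dx":0,"dy":0,"dz":0,"spin":0}

```text
time: 18.95
ee_pos: [0.5166, -0.2035, 0.228]
eef_rot: [0.676, 0.737, 0.0, 0.0]
ft_force: [-3.9, 0.5, 10.2]
width: 0.0005
grip_force: 5.7
```

```bash
python3 -c "
from h import *
box()"
```

```text
t 18.95 box x,y,z mm [-43.7  -0.8  45.8] yaw 94.9 F [-3.9  0.5 10.2]
```

>>> move_arm:
  steps:
    - {"dx":0,"dy":0,"dz":0.1,"spin":0}
    - {"dx":0,"dy":0,"dz":0,"spin":0}
    - {"dx":0,"dy":0,"dz":0,"spin":0}

```text
time: 19.25
ee_pos: [0.5166, -0.2036, 0.2274]
eef_rot: [0.676, 0.737, 0.0, 0.0]
ft_force: [-6.0, 0.9, 14.9]
width: 0.0006
grip_force: 7.7
```

>>> move_arm:
  steps:
    - {"dx":0,"dy":0,"dz":-0.3,"spin":0}
    - {"dx":0,"dy":0,"dz":-0.3,"spin":0}
    - {"dx":0,"dy":0,"dz":-0.3,"spin":0}
    - {"dx":0,"dy":0,"dz":0,"spin":0}
    - {"dx":0,"dy":0,"dz":0,"spin":0}
    - {"dx":0,"dy":0,"dz":0,"spin":0}

```text
time: 19.85
ee_pos: [0.5164, -0.2031, 0.235]
eef_rot: [0.676, 0.737, -0.0, -0.0]
ft_force: [0.0, 0.2, -0.0]
width: 0.0003
grip_force: 0.0
```

```bash
python3 - <<'E'
from h import *
box();c=cam('scene','s5.png')['img'].astype(int)
for n in('scene0.png','s4.png'): print(n,np.abs(c-load(n)['img'])[175:235,140:185].mean())
E
```

```text
t 19.85 box x,y,z mm [-43.3  -0.5  52.8] yaw 94.9 F [ 0.   0.2 -0. ]
scene0.png 20.114074074074075
s4.png 65.2858024691358
```

Force is back to zero after lifting only about 7 mm, so the latch holds. Now retreat upward and check against the initial image.

>>> move_arm:
  steps:
    - {"dx":0,"dy":0,"dz":-2,"spin":0}
    - {"dx":0,"dy":0,"dz":-4,"spin":0}
    - {"dx":-3,"dy":0,"dz":-4,"spin":0}
    - {"dx":-4,"dy":0,"dz":-2,"spin":0}
    - {"dx":-4,"dy":0,"dz":0,"spin":0}
    - {"dx":-4,"dy":0,"dz":0,"spin":0}
    - {"dx":0,"dy":0,"dz":0,"spin":0}
    - {"dx":0,"dy":0,"dz":0,"spin":0}

```text
time: 20.7
ee_pos: [0.529, -0.3535, 0.3546]
eef_rot: [0.677, 0.736, -0.0, -0.0]
ft_force: [1.0, 0.5, -0.1]
width: 0.0004
grip_force: 0.0
```

```bash
python3 - <<'E'
from h import *
box()
c=cam('scene','s6.png')['img'].astype(int);t=cam('top','t6.png')['img'].astype(int)
a=load('scene0.png')['img'].astype(int);b=load('top0.png')['img'].astype(int)
d=np.abs(c-a)
for n,(x0,y0,x1,y1) in dict(lid=(140,175,185,235),mug=(295,75,350,130),float=(258,130,282,160),disp=(345,145,370,175),green=(370,200,405,228),big=(315,232,368,282)).items(): print(n,d[y0:y1,x0:x1].mean().round(1))
print('top lid',np.abs(t-b)[195:265,318:350].mean().round(1))
E
```

```text
t 20.7 box x,y,z mm [-194.2    0.3  172.4] yaw 94.8 F [ 1.   0.5 -0.1]
lid 0.9
mug 1.3
float 1.0
disp 1.0
green 0.9
big 0.9
top lid 2.2
```

The lid matches its initial shut image and the bystanders are unmoved. I hand the job in.

```bash
python3 -c "
from h import *
print(job.close_job())"
```

```text
the job is handed in; nothing more can be done
None
```

The spoon lure is inside the fly box, the lid is snapped shut and latched, and the float, dispenser and mug have not moved; the job was handed in at about 21 s, and the button was pressed with the held lure's end because the tool could not tilt.

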